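# Slide the hatch plate out over the shelf edge

## Robot

A 6-joint arm with a two-finger parallel gripper is mounted at the origin on the work surface. World frame = base frame: x ahead of the robot, y to its left, z up, the work surface at z = 0. Lengths are in mm, angles in rad, forces in N, time in s.
With the tool pointing down it reaches from about 350 to 975 mm from the base axis. Payload 17.4 kg.
Tool frame: the origin (TCP) lies on the centre line of the jaws, within the pads' length; the fingertips stand 11 mm ahead of it and the grasp point (between the pads) lies 8 mm behind it; z points along the fingers, y is the direction in which the jaws open and shut (so a half turn about z gives the same grasp; the last joint's range is limited). The gripper opens to 85 mm and grips with 20 to 120 N. Pads are 22 mm wide; open, the fingers measure 114 mm over their backs; the gripper's body (76 mm by 85 mm) begins 54 mm behind the grasp point. The pads swing forward as they close: fully open they stand 13 mm farther back than shut.
Start: joints at [-1.33, 0.116, 1.442, -0, 1.584, -0.038], TCP at [185.752, -648.944, 242.303] pointing down, gripper open.
Joint ranges: [-2.83, 2.83], [-0.83, 2.19], [0.07, 2.5], [-1.14, 4.28], [0.01, 3], [-2.97, 2.97]. Speed limits (rad/s): [1.89, 1.89, 2.22, 3.14, 3.14, 3.14].

## Interface

Orientations are given as a unit quaternion [x, y, z, w].
In Python, from cell import r gives the robot as it stands.
- The arm moves only by the shell command python3 -m jog 'ROWS'. ROWS is JSON, a list of rows, each a list of 7 numbers: the opening, from 0 (shut) to 1 (fully open), then the shift along the tool's x, y, z in mm, then the turn, a rotation vector about the tool's x, y, z in degrees. A call has exactly 10 rows; each row is the pose to reach, as a shift and turn from the pose commanded when the call began, along the tool's axes at that moment; what a row does not reach only later rows make up. A row lasts 1/8 s, in which the tool goes at most 62.5 mm and 10.7 degrees, less where a joint would pass 70% of its speed; a pose out of reach is approached as far as the arm can. A call with a gripper value outside its range is refused whole. The fingers move at their own pace and stop on an object; the grip force is fixed at half the most. Time passes only in rows, so rows that repeat a pose let the fingers close, or fill a call up. It gives the time, the measured TCP pose, the force and the opening at its end, in the units of the state.
- r.get_state(): the state, without advancing time (a new reading comes with each control period).
- r.snapshot(name): name is "scene" or "top" or "wrist"; returns a dict with "pixels" (420x560x3 uint8, red, green, blue), "depth" (420x560 float32, mm along the optical axis (not along the pixel's ray), 0 where there is no reading), "vertical_fov" (degrees; the focal length in pixels is half the picture's height over the tangent of half this angle, whatever the lens; pixels are square), "cx", "cy" (the principal point, pixels), "R" (3x3) and "t" (3): a world point X has camera coordinates R X + t; the wrist camera has in their place "hand_eye" (4x4, takes a point from camera to tool coordinates, whose origin is the TCP and whose axes are the flange's). Camera axes: x right, y down, z forward; pixel columns grow to the right and rows downward; lengths in mm; the calibration is good to about 2 mm. A picture is of the moment at which its call begins: read the wrist's pose just before it.
- r.finish_job(): hands the job in, once; it reports no verdict.
Trained networks look in a picture, given as the dict that the camera call returned (one of the last four; its "shot" number tells which), for a name from the list of things; names that differ only in an ending like _2 or _b are one class to them, and where a whole thing is asked for, a point or a joint stands for the part that bears it (a point fixed in the world has none). Each returns a list of dicts, best first, with "conf" (0 to 1); they miss things now and then, are a little off and sometimes report something else, mostly with a low value. They report only what shows in the picture. A call takes as long as a camera call. They do not tell look-alikes from the thing itself.
- r.boxes_of(picture, target): "position" ([row, column] in pixels, amid what is visible of it).
- r.tip_of(picture, target): "position" ([row, column] in pixels: a listed point, or the origin of a listed thing).
The state is a dict: "time": time; "q": joint angles; "qvel": joint speeds; "joint_torque": joint torques, N m; "tcp_pos": TCP position; "tcp_rot": TCP orientation; "wrist_force": force on the tool from outside, world axes, zero at the start; "torque": the same for the moment, N m; "finger_gap": finger opening in mm.
Only numpy, scipy, OpenCV 4.12 (cv2) and the standard library are available. Lean on these libraries where they do the work, as an engineer would, in place of code of your own. Each camera call takes 0.05 s, during which the arm holds its last target. There are 200 camera calls.

## Task

Push the larger of the two flat black plates across the white shelf, towards the shelf's front edge on the far side from the robot, until it sticks out about 30 mm past that edge and lies square to it, ready for someone to pick up by hand. Only push or drag it with the fingers: keep it flat on the shelf, never lift it or tip it, and leave the small plate, the tub and the jar where they are. Then take the gripper away from it.

Things in the scene. Friction and masses are not known exactly. Their poses are not given: they have to be found in the camera images.
- shelf: fixed low white melamine shelf, 300 mm deep (its x) and 760 mm wide (its y), flat top 70 mm above the work surface; origin at the centre of its footprint on the work surface, z up; x points to the front edge, away from the robot, so the front edge is at x = +150 mm; it stands slightly turned (up to 6 degrees)
- shelf_edge (a point): middle of the shelf's front edge (far from the robot), at the height of the shelf top; axes as the shelf's
- hatch: loose flat black plastic hatch plate, 120 mm long (its x) by 90 mm wide (its y) by 8 mm thick, about 0.1 kg, with five grey slot marks along x on top, lying flat on the shelf; origin at the centre of its underside, z up; x points roughly to the shelf's front edge (start up to 17 degrees off the shelf's x)
- hatch_front (a point): middle of the hatch plate's leading short side (x = +60 mm from the plate's centre, half-way up its thickness); axes as the plate's
- small_plate: bystander: loose flat black plastic plate 70 by 70 by 8 mm with one round grey mark, lying on the shelf; origin at the centre of its underside
- tub: bystander: closed clear plastic tub with a white rim and flip-top lid, 84 (x) by 104 (y) by 68 mm high, loose on the shelf; origin at the centre of its underside
- jar: bystander: closed round jar, 52 mm across and 85 mm high, loose near the left end of the shelf; origin at the centre of its underside
Mind the look-alikes: they are no part of the job. Leave any pink, purple or turquoise look-alike of the hatch alone.

How it is judged:
By the outcome, as a careful person would: the job done as asked, in the order asked, and still so for the second after the job is handed in, with the robot touching nothing.
It also fails if it takes over 38 s, if anything falls off the work surface, if the arm or the gripper's body presses on something with over 40 N, if the wrist force passes 120 N, or if a joint passes its speed limit or range.

## Working session

There is one attempt and no reset: what is moved stays moved. The work goes in short steps, Python scripts to look and compute and a shell command to move; the robot and the scene stay as the last step left them, time stands still between calls to the robot, and variables do not carry over. Pictures are saved under pics/ and viewed, about 8 in all and at most 12, crops included, and the job is handed in when it is done.

```bash
mkdir -p pics; ls; cat > h.py <<'E'
import numpy as np, cv2, json
from cell import r
from scipy.spatial.transform import Rotation as Ro
def snap(n):
    s=r.get_state(); p=r.snapshot(n); p['state']=s; return p
def world(p,row,col,d=None,z=None):
    f=p['pixels'].shape[0]/2/np.tan(np.radians(p['vertical_fov'])/2)
    ray=np.array([(col-p['cx'])/f,(row-p['cy'])/f,1.])
    if 'R' in p: R=np.array(p['R']).T; o=-R@np.array(p['t'])
    else:
        H=np.array(p['hand_eye']); W=Ro.from_quat(p['state']['tcp_rot']).as_matrix()
        R=W@H[:3,:3]; o=W@H[:3,3]+np.array(p['state']['tcp_pos'])
    if z is not None: d=(z-o[2])/(R@ray)[2]
    return o+R@ray*d
def save(p,name): cv2.imwrite('pics/'+name+'.png',cv2.cvtColor(p['pixels'],cv2.COLOR_RGB2BGR))
E
python3 - <<'E'
from h import *
for n in ['scene','top']:
    p=snap(n); save(p,n+'0'); print(n,p['vertical_fov'],p['cx'],p['cy'],np.array(p.get('t')))
    for t in ['hatch','small_plate','tub','jar','shelf','shelf_edge','hatch_front']:
        print(t,[(np.round(b['position']),round(b['conf'],2)) for b in r.tip_of(p,t)][:4])
s=r.get_state();print(s)
im=np.hstack([cv2.imread('pics/scene0.png'),cv2.imread('pics/top0.png')]);
E
```

```text
pics
scene 50.288134314617984 284.2239845167525 212.49438659851668 [  50.44761599 -398.18902708 1665.77782074]
hatch [(array([296., 402.]), 0.92), (array([229., 290.]), 0.89), (array([173., 315.]), 0.68), (array([311., 244.]), 0.59)]
small_plate [(array([215., 216.]), 0.79)]
tub [(array([184., 178.]), 0.65)]
jar [(array([237., 346.]), 0.69), (array([227., 292.]), 0.38)]
shelf [(array([215., 241.]), 0.84)]
shelf_edge [(array([238., 207.]), 0.98)]
hatch_front [(array([162., 304.]), 0.95), (array([242., 280.]), 0.94), (array([278., 394.]), 0.93), (array([289., 256.]), 0.9)]
top 55.941844973836204 279.4980177376383 206.13396831644022 [ 194.77479219  579.14094267 1084.21090982]
hatch [(array([305., 282.]), 0.96), (array([191., 164.]), 0.93), (array([131., 281.]), 0.79), (array([203., 273.]), 0.74)]
small_plate [(array([189., 343.]), 0.59)]
tub [(array([206., 405.]), 0.68)]
jar [(array([218., 217.]), 0.95), (array([192., 342.]), 0.56)]
shelf [(array([215., 336.]), 0.82)]
shelf_edge [(array([165., 343.]), 0.67), (array([178., 274.]), 0.48)]
hatch_front [(array([293., 137.]), 0.86), (array([312., 303.]), 0.84), (array([205., 172.]), 0.78), (array([178., 276.]), 0.74)]
{'time': 0.8, 'q': array([-1.32983204e+00,  1.15981398e-01,  1.44158521e+00,  1.74668001e-06,
        1.58400963e+00, -3.78369244e-02]), 'qvel': array([-0.00101217,  0.00142422,  0.0015376 ,  0.00024993, -0.00028848,
       -0.00034256]), 'joint_torque': array([ 6.00029125e-06, -7.31691456e+01, -6.32615590e+01, -9.04218678e-05,
        3.60088743e-04, -3.44952491e-05]), 'tcp_pos': array([ 185.73165995, -648.95079192,  242.32487323]), 'tcp_rot': array([9.90299458e-01, 1.38949569e-01, 1.70079750e-06, 8.07551162e-06]), 'wrist_force': array([0.15918691, 0.48907002, 0.64171521]), 'torque': array([-0.0306228 , -0.02866436, -0.01917666]), 'finger_gap': 85.31948073289996}
```

View pics/top0.png

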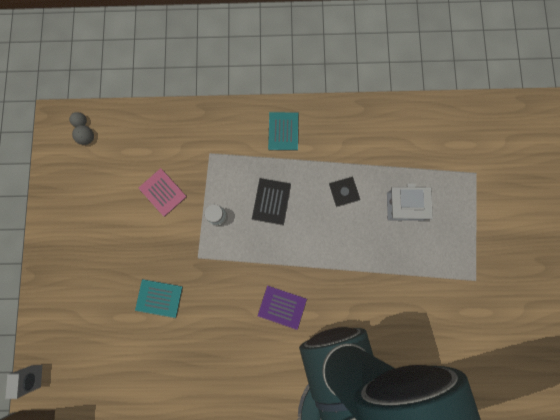

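View pics/scene0.png

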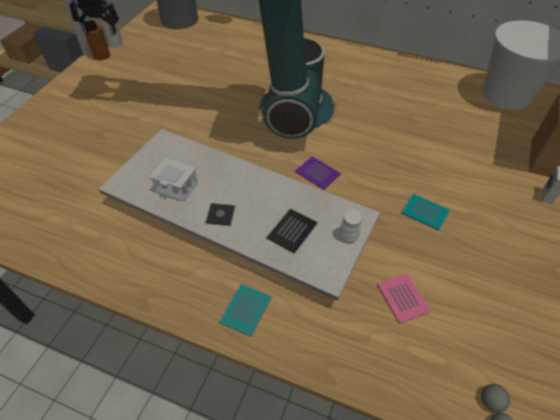

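The top view shows the hatch at about (row 201, col 271), the small plate at (191, 344), the tub at (203, 410) and the jar at (215, 215). Image up is the far front edge, at rows 155–175. The scene view agrees. Next I'll measure.

```bash
cat >> h.py <<'E'
def rect(p,c,z,half=45,dark=75):
    """sub-rect fit of dark plate near pixel c=(row,col): world corners at height z"""
    g=cv2.cvtColor(p['pixels'],cv2.COLOR_RGB2GRAY)
    h,s,v=cv2.split(cv2.cvtColor(p['pixels'],cv2.COLOR_RGB2HSV))
    m=(g<dark).astype(np.uint8); m=cv2.morphologyEx(m,cv2.MORPH_CLOSE,np.ones((5,5)))
    n,l,st,ce=cv2.connectedComponentsWithStats(m)
    k=l[int(c[0]),int(c[1])]
    if k==0: k=1+np.argmin(np.hypot(ce[1:,1]-c[0],ce[1:,0]-c[1]))
    cn=max(cv2.findContours((l==k).astype(np.uint8),0,1)[0],key=cv2.contourArea)[:,0]
    W=np.array([world(p,y,x,z=z)[:2] for x,y in cn],np.float32)
    (cx,cy),(w,hh),a=cv2.minAreaRect(W)
    return (cx,cy),(w,hh),a,cv2.boxPoints(((cx,cy),(w,hh),a)),st[k]
def shelf(p):
    d=p['depth']; H,Wd=d.shape
    f=H/2/np.tan(np.radians(p['vertical_fov'])/2)
    v,u=np.mgrid[:H,:Wd]; C=np.stack([(u-p['cx'])/f*d,(v-p['cy'])/f*d,d],-1)
    R=np.array(p['R']);X=(C-np.array(p['t']))@R
    m=((X[...,2]>50)&(X[...,2]<180)&(d>0)&(X[...,0]>300)).astype(np.uint8)
    n,l,st,ce=cv2.connectedComponentsWithStats(m); k=1+np.argmax(st[1:,4]) 
    return X,l==k,st[k]
E
python3 - <<'E'
from h import *
p=snap('top'); 
np.set_printoptions(precision=1,suppress=True)
print('hatch',rect(p,(201,271),78)); print('small',rect(p,(185,340),78))
X,m,st=shelf(p); print(st, X[201,271],X[185,340],X[230,350],X[203,410],X[216,215])
cn=max(cv2.findContours(m.astype(np.uint8),0,1)[0],key=cv2.contourArea)[:,0]
W=np.array([world(p,y,x,z=70)[:2] for x,y in cn],np.float32)
q=cv2.minAreaRect(W); print(q,cv2.boxPoints(q))
# front edge fit from columns
cols=np.arange(225,460,3); e=[]
for c in cols:
    rr=np.where(m[:,c])[0].min(); e.append(world(p,rr-.5,c,z=70)[:2])
e=np.array(e); vx=cv2.fitLine(e.astype(np.float32),cv2.DIST_HUBER,0,.01,.01).ravel(); print('edge line',vx,'angle',np.degrees(np.arctan2(-vx[0],vx[1])))
g=cv2.cvtColor(p['pixels'],cv2.COLOR_RGB2GRAY); print(g[201,255:295])
E
```

```text
hatch ((593.258056640625, 206.9640350341797), (89.04341888427734, 117.76309967041016), 78.70844268798828, array([[526.8, 174.8],
       [642.3, 151.8],
       [659.7, 239.1],
       [544.2, 262.2]], dtype=float32), array([ 252,  178,   39,   47, 1327], dtype=int32))
small ((616.3574829101562, 2.7805519104003906), (67.90404510498047, 67.73051452636719), 15.48239517211914, array([[574.6,  26.4],
       [592.7, -38.9],
       [658.1, -20.8],
       [640. ,  44.5]], dtype=float32), array([330, 177,  30,  29, 538], dtype=int32))
[  198   154   279   127 29034] [593.8 207.5  71.9] [634.9  13.   75.5] [507.9  -9.7  73.3] [ 569.2 -158.   141.3] [542.6 349.5 156.5]
((550.8153076171875, 20.9708251953125), (759.5000610351562, 300.1524658203125), 84.41085052490234) [[ 364.5 -342.4]
 [ 663.2 -371.6]
 [ 737.2  384.3]
 [ 438.4  413.5]]
edge line [  0.1   1.  700.2   6.5] angle -5.596306
[ 72  48  49  48  48  47  60  90  76  51  53  83  85  52  49  68  87  63
  49  59  88  80  54  54  81  89  57  48  47  46  47  46  67 132 140 143
 142 142 141 140]
```

```bash
cat >> h.py <<'E'
YAW=np.radians(-5.6); SX=np.array([np.cos(YAW),np.sin(YAW)]); SY=np.array([-np.sin(YAW),np.cos(YAW)]); S0=np.array([550.8,21.0])
def to_s(w): d=np.asarray(w)[:2]-S0; return np.array([d@SX,d@SY])
def delta(xs,ys,z):
    s=r.get_state(); T=Ro.from_quat(s['tcp_rot']).as_matrix(); w=np.r_[S0+xs*SX+ys*SY,z]
    Rt=np.array([[SX[0],-SY[0],0],[SX[1],-SY[1],0],[0,0,-1]])
    print('t',s['time'],'tcp_s',to_s(s['tcp_pos']).round(1),'z',s['tcp_pos'][2].round(1),'F',np.round(s['wrist_force'],1),'gap',round(s['finger_gap'],1))
    print('shift',(T.T@(w-s['tcp_pos'])).round(1),'turn',np.degrees(Ro.from_matrix(T.T@Rt).as_rotvec()).round(1))
E
python3 -m jog '[[0.6,36,-50,0,0,0,2],[0.6,72,-100,0,0,0,4],[0.6,108,-150,0,0,0,6],[0.6,144,-200,0,0,0,8],[0.6,180,-250,0,0,0,11],[0.6,216,-300,0,0,0,13],[0.6,252,-350,0,0,0,15],[0.6,288,-400,0,0,0,17],[0.6,324,-450,0,0,0,19],[0.6,360,-500,0,0,0,21.6]]'
python3 -c "
from h import *
delta(-70,192,150)"
```

```text
time: 2.1
tcp_pos: [394.4, -67.2, 242.7]
tcp_rot: [0.999, -0.05, 0.001, 0.0]
wrist_force: [1.7, -1.3, -0.9]
finger_gap: 51.3
t 2.1 tcp_s [-147. -103.] z 242.7 F [ 1.7 -1.3 -0.9] gap 51.3
shift [  76.3 -295.2   92.8] turn [ 0.  -0.1 -0.1]
```

```bash

python3 -m jog '[[0.6,15,-59,0,0,0,0],[0.6,30,-118,5,0,0,0],[0.6,45,-177,20,0,0,0],[0.6,60,-236,45,0,0,0],[0.6,76,-295,70,0,0,0],[0.6,76,-295,93,0,0,0],[0.6,76,-295,93,0,0,0],[0.6,76,-295,93,0,0,0],[0.6,76,-295,93,0,0,0],[0.6,76,-295,93,0,0,0]]'
python3 - <<'E'
from h import *
delta(-70,192,85)
p=snap('wrist'); save(p,'w1')
p=snap('top'); save(p,'t1')
cv2.imwrite('pics/c1.png',np.hstack([cv2.imread('pics/w1.png')[:, :],cv2.resize(cv2.imread('pics/t1.png')[130:270,180:460],(560,280))[:,:].copy() if 0 else cv2.copyMakeBorder(cv2.resize(cv2.imread('pics/t1.png')[130:340,180:300],(240,420)),0,0,0,0,0)]))
E
```

```text
time: 3.35
tcp_pos: [499.1, 216.5, 150.4]
tcp_rot: [0.999, -0.049, 0.001, -0.0]
wrist_force: [0.7, 0.1, 0.1]
finger_gap: 51.3
t 3.35 tcp_s [-70.6 189.6] z 150.4 F [0.7 0.1 0.1] gap 51.3
shift [ 0.5 -2.4 65.4] turn [-0.  -0.1 -0.1]
```

View pics/c1.png

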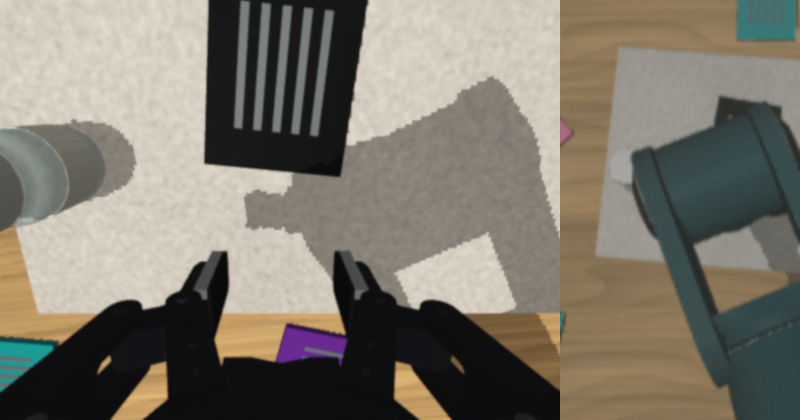

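The wrist view shows the hatch's rear edge at about cols 205–340, row 170, with the fingers centred on it and the jar clear on the left. I'll go down behind the plate and feel for the shelf.

```bash

python3 -m jog '[[0.6,0,-1,20,0,0,0],[0.6,0,-2,40,0,0,0],[0.6,0,-2,55,0,0,0],[0.6,0,-2,60,0,0,0],[0.6,0,-2,62,0,0,0],[0.6,0,-2,63,0,0,0],[0.6,0,-2,64,0,0,0],[0.6,0,-2,65,0,0,0],[0.6,0,-2,66,0,0,0],[0.6,0,-2,66,0,0,0]]'
python3 - <<'E'
from h import *
delta(-70,192,80)
p=snap('wrist'); save(p,'w2')
E
```

```text
time: 4.7
tcp_pos: [499.0, 218.9, 83.2]
tcp_rot: [0.999, -0.049, -0.0, 0.0]
wrist_force: [-0.4, -0.3, 0.6]
finger_gap: 51.2
t 4.7 tcp_s [-70.9 191.9] z 83.2 F [-0.4 -0.3  0.6] gap 51.2
shift [ 0.9 -0.1  3.2] turn [ 0.  0. -0.]
```

View pics/w2.png

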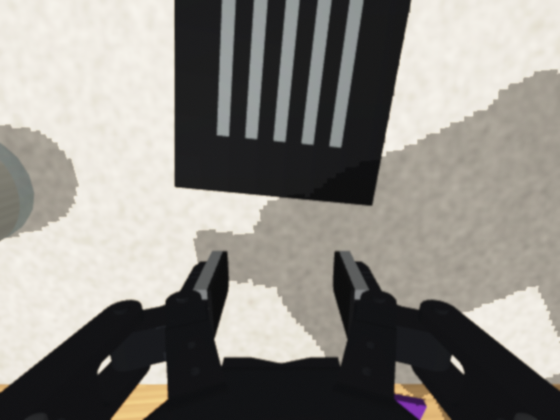

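Rear edge at cols 175–373, rows 187–205. The fingertips, at cols 200–362, are centred on it, and nothing is touching yet. I'll feel lower.

```bash

python3 -m jog '[[0.6,0,0,0.5,0,0,0],[0.6,0,0,1,0,0,0],[0.6,0,0,1.5,0,0,0],[0.6,0,0,2,0,0,0],[0.6,0,0,2.5,0,0,0],[0.6,0,0,3,0,0,0],[0.6,0,0,3,0,0,0],[0.6,0,0,3,0,0,0],[0.6,0,0,3,0,0,0],[0.6,0,0,3,0,0,0]]'
```

```text
time: 6.0
tcp_pos: [499.0, 218.9, 80.3]
tcp_rot: [0.999, -0.049, 0.0, -0.0]
wrist_force: [-0.5, 0.2, 0.4]
finger_gap: 51.2
```

```bash

python3 -m jog '[[0.6,0,0,0.5,0,0,0],[0.6,0,0,1,0,0,0],[0.6,0,0,1.5,0,0,0],[0.6,0,0,2,0,0,0],[0.6,0,0,2.5,0,0,0],[0.6,0,0,3,0,0,0],[0.6,0,0,3,0,0,0],[0.6,0,0,3,0,0,0],[0.6,0,0,3,0,0,0],[0.6,0,0,3,0,0,0]]'
```

```text
time: 7.25
tcp_pos: [499.0, 219.0, 77.8]
tcp_rot: [0.999, -0.049, 0.0, -0.0]
wrist_force: [-2.9, -1.4, 5.7]
finger_gap: 51.2
```

Shelf contact at TCP z ≈ 78. I'll raise 2 mm and push in shelf x.

```bash

python3 -m jog '[[0.6,0,0,-2.3,0,0,0],[0.6,10,0,-2.3,0,0,0],[0.6,20,0,-2.3,0,0,0],[0.6,30,0,-2.3,0,0,0],[0.6,40,0,-2.3,0,0,0],[0.6,50,0,-2.3,0,0,0],[0.6,60,0,-2.3,0,0,0],[0.6,69,0,-2.3,0,0,0],[0.6,75,0,-2.3,0,0,0],[0.6,78,0,-2.3,0,0,0]]'
python3 - <<'E'
from h import *
np.set_printoptions(precision=1,suppress=True)
delta(49,192,79.5)
p=snap('wrist'); save(p,'w3')
for n in ['scene']:
    s=snap(n); save(s,'s3'); b=r.tip_of(s,'hatch_front'); print([(np.round(x['position'],1),round(x['conf'],2),to_s(world(s,*x['position'],z=74))) for x in b])
    print(rect(s,(222,285),78)); print('edge',[(x['position'],to_s(world(s,*x['position'],z=70))) for x in r.tip_of(s,'shelf_edge')])
cv2.imwrite('pics/c3.png',np.hstack([cv2.imread('pics/w3.png')[:,:400],cv2.resize(cv2.imread('pics/s3.png')[150:300,230:370],(392,420))]))
E
```

```text
time: 8.5
tcp_pos: [576.9, 211.3, 79.6]
tcp_rot: [0.999, -0.049, -0.0, -0.0]
wrist_force: [-0.6, 0.6, -0.5]
finger_gap: 51.2
t 8.5 tcp_s [  7.4 191.9] z 79.6 F [-0.6  0.6 -0.5] gap 51.2
shift [41.6 -0.1  0.1] turn [ 0.  0. -0.]
[(array([261.4, 272.5]), 0.91, array([139.8, 189. ])), (array([289. , 260.8]), 0.89, array([223.5, 201.4])), (array([277.5, 395.8]), 0.82, array([ 38.1, 486.1])), (array([219.5, 441.5]), 0.72, array([-197.9,  539.4]))]
((6.60284423828125, 77.88812255859375), (1451.49951171875, 445.966552734375), 14.31091594696045, array([[-751.7,  114.6],
       [-641.5, -317.6],
       [ 764.9,   41.2],
       [ 654.7,  473.3]], dtype=float32), array([  251,     0,   131,   269, 19037], dtype=int32))
edge [([240.6, 206.4], array([161.8,   0.2])), ([184.4, 178.4], array([  30.6, -185.4]))]
```

View pics/c3.png

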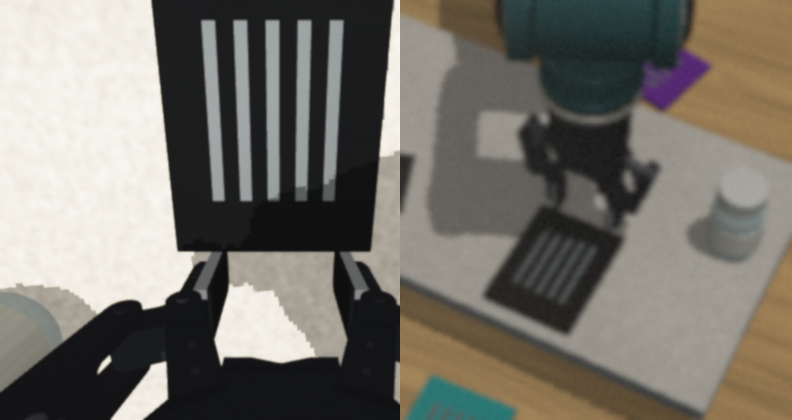

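The plate is now square against both fingers: its rear edge is level at row 250 in the wrist view. I'll push to a few mm short, back off, and measure.

```bash

python3 -m jog '[[0.6,4,0,0,0,0,0],[0.6,9,0,0,0,0,0],[0.6,14,0,0,0,0,0],[0.6,19,0,0,0,0,0],[0.6,24,0,0,0,0,0],[0.6,29,0,0,0,0,0],[0.6,33,0,0,0,0,0],[0.6,35,0,0,0,0,0],[0.6,36,0,0,0,0,0],[0.6,36,0,0,0,0,0]]'
python3 -m jog '[[0.6,-8,0,0,0,0,0],[0.6,-20,0,0,0,0,0],[0.6,-30,0,-30,0,0,0],[0.6,-50,0,-80,0,0,0],[0.6,-80,0,-130,0,0,0],[0.6,-110,0,-180,0,0,0],[0.6,-130,0,-200,0,0,0],[0.6,-130,0,-200,0,0,0],[0.6,-130,0,-200,0,0,0],[0.6,-130,0,-200,0,0,0]]'
python3 - <<'E'
from h import *
np.set_printoptions(precision=1,suppress=True)
delta(30,192,79.5)
p=snap('wrist'); save(p,'w4')
s=snap('top'); save(s,'t4'); 
q=rect(s,(177,269),78); print(q, to_s(q[0]), [to_s(c) for c in q[3]])
X,m,st=shelf(s)
g=cv2.cvtColor(s['pixels'],cv2.COLOR_RGB2GRAY)
t=cv2.copyMakeBorder(cv2.resize(s['pixels'][100:240,200:300],(300,420))[:,:,::-1],0,0,0,0,0)
cv2.imwrite('pics/c4.png',np.hstack([cv2.resize(cv2.imread('pics/w4.png'),(490,420)),t]))
E
```

```text
time: 9.95
tcp_pos: [612.5, 207.7, 79.5]
tcp_rot: [0.999, -0.049, 0.0, 0.0]
wrist_force: [-0.7, -0.1, -0.0]
finger_gap: 51.4
time: 11.2
tcp_pos: [483.2, 220.3, 278.1]
tcp_rot: [0.999, -0.049, -0.001, 0.0]
wrist_force: [-0.3, 0.6, -0.0]
finger_gap: 51.2
t 11.2 tcp_s [-86.7 191.8] z 278.1 F [-0.3  0.6 -0. ] gap 51.2
shift [117.1  -0.5 198.3] turn [ 0.1  0.1 -0. ]
((338.3130187988281, 163.6945343017578), (810.4598388671875, 316.46551513671875), 22.27157211303711, array([[ -96.7,  156.5],
       [  23.3, -136.3],
       [ 773.3,  170.8],
       [ 653.3,  463.7]], dtype=float32), array([  198,   149,   210,   271, 22523], dtype=int32)) [-225.4  121.3] [array([-657.6,   71.7]), array([-509.6, -208. ]), array([206.8, 170.8]), array([ 58.9, 450.6])]
```

View pics/c4.png

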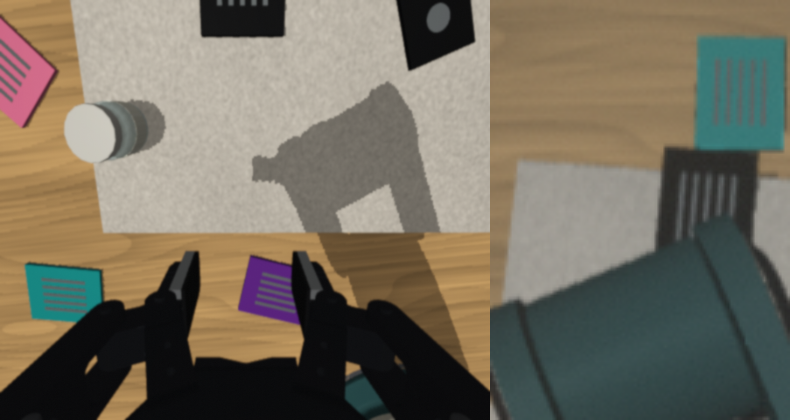

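The top crop shows the front side past the shelf edge, with corners at about (149.5, 258) and (150, 289). Now a subpixel measurement of the front side and the shelf edge.

```bash
cat >> h.py <<'E'
def cross(g,c,r0,r1,sgn):
    """sub-pixel row of strongest step along column c between rows r0..r1"""
    a=cv2.GaussianBlur(g,(1,3),0)[r0:r1,c].astype(float); d=sgn*np.diff(a); i=int(np.argmax(d))
    w=np.clip(d[max(i-1,0):i+2],0,None); k=np.arange(max(i-1,0),max(i-1,0)+len(w)); return r0+(w*k).sum()/w.sum()+.5
def fit(P):
    P=np.array(P,np.float32); v=cv2.fitLine(P,cv2.DIST_HUBER,0,.01,.01).ravel(); v=v*np.sign([v[1]]*2+[1,1]); return v,np.degrees(np.arctan2(-v[0],v[1]))
def overhang(s,cp=(262,286),rp=(143,157),L=(215,252),Rg=(296,325)):
    G=s['pixels'].astype(np.float32); g=cv2.cvtColor(s['pixels'],cv2.COLOR_RGB2GRAY).astype(np.float32)
    gs=G[:,:,2]  # blue: shelf vs wood
    P=[to_s(world(s,cross(g,c,*rp,-1),c,z=78)) for c in range(*cp)]
    E=[to_s(world(s,cross(gs,c,150,178,1),c,z=70)) for c in [*range(*L),*range(*Rg)]]
    print('front',np.median(P,0),'ang',fit(P)[1],'spread',np.std(np.array(P)[:,0])); print('edge',np.median(E,0),'ang',fit(E)[1],'spread',np.std(np.array(E)[:,0]))
E
python3 - <<'E'
from h import *
np.set_printoptions(precision=2,suppress=True)
s=snap('top'); overhang(s)
print('cam',-np.array(s['R']).T@np.array(s['t']))
# wrist: rear edge of plate and its corners
p=snap('wrist'); g=cv2.cvtColor(p['pixels'],cv2.COLOR_RGB2GRAY).astype(np.float32)
Q=[to_s(world(p,cross(g,c,25,60,1),c,z=78)) for c in range(236,320,4)]
print('rear',np.median(Q,0),fit(Q)[1],np.std(np.array(Q)[:,0]))
E
```

```text
front [173.   194.91] ang 3.8279771903523896 spread 1.0110406273162915
edge [151.02 268.26] ang 0.02066564813904493 spread 0.5395724988521526
cam [ 403.82  167.31 1165.24]
rear [ 51.96 196.83] 0.1857854708410406 0.2967955552543179
```

Overhang is about 22–23 mm and the rear edge is square to 0.2°. One more push of about 7.5 mm, then retract.

```bash

python3 -m jog '[[0.6,30,0,50,0,0,0],[0.6,60,-3,100,0,0,0],[0.6,95,-3,140,0,0,0],[0.6,110,-3,175,0,0,0],[0.6,110,-3,190,0,0,0],[0.6,110,-3,200,0,0,0],[0.6,110,-3,200,0,0,0],[0.6,114,-3,200,0,0,0],[0.6,119,-3,200,0,0,0],[0.6,123,-3,200,0,0,0]]'
python3 -m jog '[[0.6,3,0,0,0,0,0],[0.6,6,0,0,0,0,0],[0.6,8,0,0,0,0,0],[0.6,10,0,0,0,0,0],[0.6,11,0,0,0,0,0],[0.6,12,0,0,0,0,0],[0.6,13,0,0,0,0,0],[0.6,14,0,0,0,0,0],[0.6,14.5,0,0,0,0,0],[0.6,14.5,0,0,0,0,0]]'
python3 -m jog '[[0.6,-8,0,0,0,0,0],[0.6,-20,0,0,0,0,0],[0.6,-30,0,-30,0,0,0],[0.6,-50,0,-80,0,0,0],[0.6,-80,0,-130,0,0,0],[0.6,-110,0,-180,0,0,0],[0.6,-135,0,-200,0,0,0],[0.6,-135,0,-200,0,0,0],[0.6,-135,0,-200,0,0,0],[0.6,-135,0,-200,0,0,0]]'
python3 - <<'E'
from h import *
np.set_printoptions(precision=2,suppress=True)
s=snap('top'); save(s,'t5'); overhang(s)
p=snap('wrist'); save(p,'w5'); g=cv2.cvtColor(p['pixels'],cv2.COLOR_RGB2GRAY).astype(np.float32)
Q=[to_s(world(p,cross(g,c,2,60,1),c,z=78)) for c in range(236,320,4)]
print('rear',np.median(Q,0),fit(Q)[1],np.std(np.array(Q)[:,0]),r.get_state()['time'])
E
```

```text
time: 12.65
tcp_pos: [606.3, 211.5, 80.2]
tcp_rot: [0.999, -0.049, 0.0, -0.0]
wrist_force: [-0.6, -0.2, 0.5]
finger_gap: 51.4
time: 13.9
tcp_pos: [620.3, 210.0, 79.6]
tcp_rot: [0.999, -0.049, 0.0, 0.0]
wrist_force: [-0.3, 0.4, 0.2]
finger_gap: 51.4
time: 15.15
tcp_pos: [486.0, 223.1, 278.2]
tcp_rot: [0.999, -0.049, -0.001, 0.0]
wrist_force: [0.2, -0.7, 0.4]
finger_gap: 51.1
front [179.88 195.45] ang 0.7920740224102596 spread 0.5798106024459937
edge [151.01 268.26] ang 0.03060357378364342 spread 0.5281090563043411
rear [ 59.38 199.69] -0.1098337657897514 0.29034044747243043 15.25
```

```bash

python3 -m jog '[[0.6,0,55,-10,0,0,0],[0.6,0,110,-20,0,0,0],[0.6,-10,165,-20,0,0,0],[0.6,-20,220,-20,0,0,0],[0.6,-30,275,-20,0,0,0],[0.6,-40,330,-20,0,0,0],[0.6,-50,385,-20,0,0,0],[0.6,-50,440,-20,0,0,0],[0.6,-50,490,-20,0,0,0],[0.6,-50,490,-20,0,0,0]]'
python3 - <<'E'
from h import *
np.set_printoptions(precision=2,suppress=True)
s=snap('top'); save(s,'t6'); overhang(s)
q=rect(s,(172,270),78); print('plate',to_s(q[0]),q[1],[to_s(c) for c in q[3]])
q=rect(s,(185,340),78); print('small',q[:3])
X,m,st=shelf(s); print('tub,jar',X[203,410],X[216,215])
c=snap('scene'); save(c,'s6')
im=np.hstack([cv2.resize(cv2.imread('pics/t6.png')[120:260,190:330],(400,400)),cv2.resize(cv2.imread('pics/s6.png')[180:320,200:340],(400,400))])
cv2.imwrite('pics/c6.png',im); print(r.get_state()['time'])
E
```

```text
time: 16.5
tcp_pos: [387.4, -262.2, 298.5]
tcp_rot: [0.999, -0.051, -0.001, -0.0]
wrist_force: [0.3, 0.3, -0.3]
finger_gap: 51.6
front [179.83 195.46] ang 0.3263507615351229 spread 0.5119719166154844
edge [151.03 268.26] ang 0.049366101464661916 spread 0.5487275985180406
plate [120.54 194.8 ] (90.7554702758789, 119.80504608154297) [array([ 60.6 , 149.48]), array([180.4 , 149.37]), array([180.48, 240.12]), array([ 60.68, 240.23])]
small ((616.3333129882812, 2.9455528259277344), (67.54564666748047, 68.50556182861328), 15.059207916259766)
tub,jar [ 570.08 -159.64  136.01] [542.82 349.72 155.2 ]
16.6
```

View pics/c6.png

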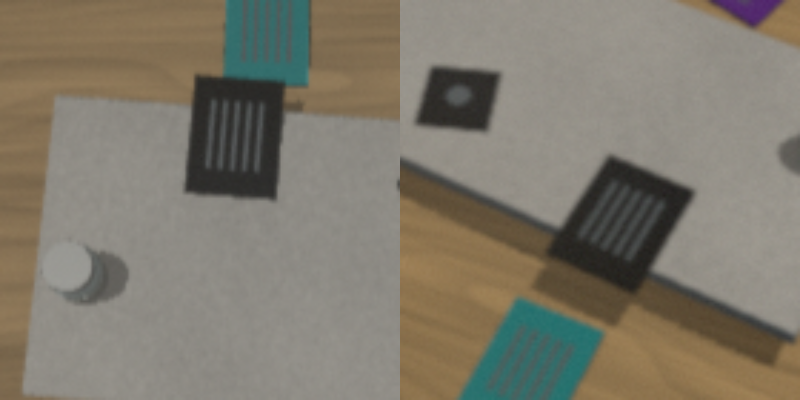

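The crops show the hatch flat and square, sticking out past the front edge (front side at about row 78, shelf edge at about row 110 in the top crop). The bystanders haven't moved and the gripper is well away. Measured overhang is about 29–30 mm.

```bash
python3 -c "
from cell import r
print(r.finish_job())"
```

```text
the job is handed in; nothing more can be done
None
```

I pushed the large black plate towards the shelf's far edge with both fingertips against its rear side. I did it in two stages: measured after the first, then pushed the last 7.5 mm. Then I moved the gripper away and handed the job in at 16.6 s.

- **Overhang:** about 29–30 mm. The top camera puts the front side at 179.8–180.4 mm in shelf x. The shelf edge is at 151.0 mm as measured, or 150 mm nominally.
- **Squareness:** within about 0.3° of the shelf edge.
- **Bystanders:** the small plate measured within 0.2 mm of where it started. I only spot-checked the tub and jar from single depth points, which moved less than 2 mm sideways; the tub's height reading differed by 5 mm. The gripper never went near them.
- **Forces:** highest wrist-force reading at the end of a move was about 6 N, from touching the shelf to find its height.

Two checks disagreed:
- **Scene camera:** partway through the push, the detection network put the shelf edge about 11 mm too far out, so I used the top and wrist cameras instead.
- **First top-camera angle:** after the first stage it read 3.8° off square, against 0.2° from the wrist camera. I took it as confusion with the turquoise look-alike behind the plate, and later readings agreed it was square.

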